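# Index the dial-gauge arm one hole round, to the tappet

## Task

Hook a fingertip under the pull ring of the gauge arm's spring index pin, lift the pin out of its hole and swing the arm one hole round, to the side where the tappet stands, so that the gauge comes over it; then let the pin drop fully home in that hole and take the finger out. Use a fingertip only: do not pinch the ring or force anything, and leave the tappet, the collar and the other things where they stand.

Things in the scene. Friction and masses are not known exactly. Their poses are not given: they have to be found in the camera images.
- stand: Gauge stand, fixed to the bench: grey base plate 290 x 390 x 12 mm; origin on the bench near its centre, z up. On a raised steel quadrant (top 26 mm above the bench) lie five index holes, 13 mm wide, 14 mm deep, 210 mm from the pivot, at -50, -25, 0, 25, 50 degrees about it; 0 is from the pivot along local -x, positive angles towards local +y. The pin starts in hole 0.
- pivot (a point): The vertical axis of the swing arm, at bench height, at local (+105, 0) mm of the stand; axes as the stand's. Its post is 98 mm high. Round marks on the plate, 105 mm from the pivot at the same angles as the holes, are the gauge stations.
- swing_arm (a joint): Angle of the swing arm (rad): 0 in the middle hole, +0.436 in the next hole on the stand's +y side, -0.436 in the next on its -y side. Play in a hole about 0.01 rad. With the pin lifted it swings with a light friction (about 0.6 N at the ring) and stays where it is left.
- gauge_tip (a point): Probe tip of the dial gauge, under the swing arm, 105 mm from the pivot, 48 mm above the bench. The arm is an aluminium bar 30 mm wide, 58 to 74 mm above the bench, reaching 247 mm from the pivot; the gauge's dial, a 56 mm disc, stands on it up to 158 mm high.
- index_pin (a joint): Lift of the index pin (m): 0 fully home in a hole, 0.012 when its tip rests on the quadrant between holes (lift it higher to swing), 0.030 at its upper stop. A 10 mm round-tipped pin, 210 mm from the pivot, in a bushing on the arm (26 mm wide, up to 92 mm above the bench). Its spring and weight pull down with 5 N at 0, 8 N at 0.030. Released within 4 mm of a hole it drops in.
- ring_mid (a point): Centre of the opening of the pull ring, a D-shaped ring of 7 mm steel bar fixed on the pin, moving with arm and pin. 194 mm from the pivot; 127 mm above the bench with the pin home. Axes turn with the arm: local -x outward from the pivot (robot's side), z up. The opening is 57 mm wide (local y) and 49 mm high; its plane leans back towards the pivot, 35 degrees from vertical.
- ring_top (a point): Underside of the ring's top bar, at its middle, where a fingertip lifts: 20 mm above ring_mid and 14 mm nearer the pivot. The straight part of the bar is 48 mm long. The bottom bar is 23 mm below ring_mid and 16 mm farther from the pivot. A finger tilted 30 to 45 degrees from straight down, pointing towards the pivot, passes squarely through the opening.
- tappet: Bucket tappet: plain closed steel cylinder, 30 mm across, 22 mm high, loose, on the station mark 25 degrees to one side of the arm's start (either side). Origin at the centre of its underside, 12 mm above the bench.
- collar: Steel collar with an open 20 mm hole, 34 mm across, 10 mm high, loose, on the station mark at the other side. Origin at the centre of its underside, 12 mm above the bench.
- piston: Aluminium piston, 65 mm across, 62 mm high, standing loose on the bench beside the stand. Origin at the centre of its underside.
- tin: Round grey tin, 60 mm across, 75 mm high, standing loose on the bench beside the stand. Origin at the centre of its underside.
- spanner: Steel spanner, 150 mm long, lying loose on the bench beside the stand. Origin at its underside, x along it.
Not all that is in view belongs to the job. What is shaped like the tappet but green is not meant.

How it is judged:
By the outcome, as a careful person would: the job done as asked, in the order asked, and still so for the second after the job is handed in, with the robot touching nothing.
It also fails if it takes over 45 s, if anything falls off the work surface, if the arm or the gripper's body presses on something with over 40 N, if the wrist force passes 120 N, or if a joint passes its speed limit or range.

## Robot

A 6-joint arm with a two-finger parallel gripper is mounted at the origin on the work surface. World frame = base frame: x ahead of the robot, y to its left, z up, the work surface at z = 0. Lengths are in m, angles in degrees, forces in N, time in s.
With the tool pointing down it reaches from about 0.35 to 0.875 m from the base axis. Payload 4.2 kg.
Tool frame: the origin (TCP) lies midway between the tips of the shut fingers; the grasp point (between the pads) lies 19 mm behind it; z points along the fingers, y is the direction in which the jaws open and shut (so a half turn about z gives the same grasp; the last joint's range is limited). The gripper opens to 87 mm and grips with 3 to 60 N. Pads are 19 mm wide; open, the fingers measure 117 mm over their backs; the gripper's body (75 mm by 190 mm) begins 51 mm behind the grasp point.
Start: joints at [-62.418, 22.042, 0.453, 0, -68.411, -14.817], TCP at [0.138, -0.61, 0.223] pointing down, gripper open.
Joint ranges: [-179.83, 179.83], [-69.29, 118.12], [-61.27, 80.66], [-181.25, 117.63], [-171.15, -9.14], [-177.46, 177.46]. Speed limits (degrees/s): [159.86, 159.86, 180, 180, 180, 180].

## Interface

Orientations are given as a 3x3 rotation matrix whose columns are the frame's x, y, z axes.
In Python, from station import sense, capture, get_calibration, finish_job, spot_in, spot_point gives the robot as it stands.
- The arm moves only by the shell command python3 -m inch 'ROWS'. ROWS is JSON, a list of rows, each an object with "fingers": the finger opening in cm, from 0 to 8.7; "delta_pos": the shift along the tool's x, y, z in cm, a list of three; "spin": the turn about the tool's z in degrees. In form: [{"fingers": fingers, "delta_pos": [dx, dy, dz], "spin": spin}, ...]. A call has 1 to 20 rows; each row is the pose to reach, as a shift and turn from the pose commanded when the call began, along the tool's axes at that moment; what a row does not reach only later rows make up. A row lasts 1/10 s, in which the tool goes at most 50 mm and 8.59 degrees, less where a joint would pass 70% of its speed; a pose out of reach is approached as far as the arm can. A call with a gripper value outside its range is refused whole. The fingers move at their own pace and stop on an object; the grip force is fixed at half the most. Time passes only in rows, so rows that repeat a pose let the fingers close. It gives the time, the measured TCP pose, the force and the opening at its end, in the units of the state.
- sense(): the state, without advancing time (a new reading comes with each control period).
- capture(name): name is "scene" or "top"; returns the picture (400x640x3 uint8, red, green, blue); there is no depth.
- get_calibration(name): a dict with "K" (3x3 intrinsics, pixels), "dist" ([k1, k2, p1, p2, k3] as OpenCV has them; the pictures are not rectified), "T" (4x4, takes a point from camera to world coordinates). Camera axes: x right, y up, looking along -z (the intrinsics and any distortion apply to the point x, -y, -z); pixel columns grow to the right and rows downward; lengths in m; the calibration is good to about 2 mm. A picture is of the moment at which its call begins. get_calibration takes no time and is no camera call.
- finish_job(): hands the job in, once; it reports no verdict.
Trained networks look in the newest picture that a camera, given by its name, has taken for a name from the list of things; names that differ only in an ending like _2 or _b are one class to them, and where a whole thing is asked for, a point or a joint stands for the part that bears it (a point fixed in the world has none). Each returns a list of dicts, best first, with "conf" (0 to 1); they miss things now and then, are a little off and sometimes report something else, mostly with a low value. They report only what shows in the picture. A call takes as long as a camera call. They do not tell look-alikes from the thing itself.
- spot_in(camera, target): "extent" ([left, top, right, bottom] as shares, 0 to 1, of the picture: columns of its width, rows of its height, round what is visible of it).
- spot_point(camera, target): "location" ([column, row] as shares, 0 to 1, of the picture: columns of its width, rows of its height: a listed point, or the origin of a listed thing).
The state is a dict: "time_s": time; "joints": joint angles; "joint_velocities": joint speeds; "effort": joint torques, N m; "tcp_pos": TCP position; "ee_rot": TCP orientation; "wrist_force": force on the tool from outside, world axes, zero at the start; "moment": the same for the moment, N m; "gripper_width": opening from 0.0 (shut) to 1.0 (fully open).
Only numpy, scipy, OpenCV 4.12 (cv2) and the standard library are available. Lean on these libraries where they do the work, as an engineer would, in place of code of your own. Each camera call takes 0.05 s, during which the arm holds its last target.

## Working session

There is one attempt and no reset: what is moved stays moved. The work goes in short steps, Python scripts to look and compute and a shell command to move; the robot and the scene stay as the last step left them, time stands still between calls to the robot, and variables do not carry over. Pictures are saved under pics/ and viewed, and the job is handed in when it is done.

```bash
mkdir -p pics; ls; cat > h.py <<'E'
import numpy as np, cv2
from station import *
def snap(cam,fn):
    im=capture(cam); cv2.imwrite('pics/'+fn,im[:,:,::-1]); return im
def ray(cam,px):
    c=get_calibration(cam);K=np.array(c['K'],float);d=np.array(c['dist'],float);T=np.array(c['T'])
    u=cv2.undistortPoints(np.array([[px]],float),K,d)[0,0]
    v=T[:3,:3]@np.array([u[0],-u[1],-1]);return T[:3,3],v
def atz(cam,px,z):
    o,v=ray(cam,px);return o+v*(z-o[2])/v[2]
def proj(cam,P):
    c=get_calibration(cam);K=np.array(c['K'],float);d=np.array(c['dist'],float);T=np.array(c['T'])
    p=np.atleast_2d(P)-T[:3,3];p=p@T[:3,:3];p=p*[1,-1,-1]
    return cv2.projectPoints(p,np.zeros(3),np.zeros(3),K,d)[0][:,0]
def tri(pa,pb):
    (o1,v1),(o2,v2)=ray('scene',pa),ray('top',pb)
    A=np.stack([v1,-v2],1);s=np.linalg.lstsq(A,o2-o1,rcond=None)[0]
    a,b=o1+v1*s[0],o2+v2*s[1];return (a+b)/2,np.linalg.norm(a-b)
E
python3 - <<'E'
from h import *
s=sense();print({k:np.round(v,3).tolist() for k,v in s.items()})
for c in('scene','top'):
    snap(c,c+'0.png');print(c,np.round(get_calibration(c)['T'],3).tolist())
    for n in ['stand','pivot','gauge_tip','ring_mid','ring_top','tappet','collar','piston','tin']:
        print(n,[(round(r['conf'],2),(np.array(r['location'])*[640,400]).round(1).tolist()) for r in spot_point(c,n)[:3]])
E
```

```text
pics
{'time_s': 0.0, 'joints': [-62.419, 22.09, 0.379, -0.028, -68.413, -14.818], 'joint_velocities': [-0.07, 0.03, 0.028, 0.053, -0.023, -0.015], 'effort': [0.0, -39.066, 18.74, 4.22, 0.011, -0.0], 'tcp_pos': [0.138, -0.609, 0.221], 'ee_rot': [[-0.975, -0.221, -0.001], [-0.221, 0.975, 0.002], [0.0, 0.002, -1.0]], 'wrist_force': [0.183, 0.149, -0.094], 'moment': [0.059, 0.014, -0.022], 'gripper_width': 1.0}
scene [[-0.002, -0.846, 0.533, 1.157], [1.0, 0.004, 0.011, 0.072], [-0.012, 0.533, 0.846, 0.979], [0.0, 0.0, 0.0, 1.0]]
stand [(0.86, [276.8, 248.9]), (0.39, [264.8, 186.0])]
pivot [(0.83, [286.2, 287.3])]
gauge_tip [(0.74, [273.0, 237.7])]
ring_mid [(0.47, [295.1, 244.2]), (0.46, [263.3, 186.0])]
ring_top [(0.48, [262.0, 184.7])]
tappet [(0.65, [256.1, 252.9]), (0.5, [268.2, 163.9]), (0.47, [243.5, 153.0])]
collar [(0.56, [293.1, 242.2])]
piston [(0.68, [391.0, 210.4])]
tin [(0.71, [162.4, 264.8])]
top [[-0.03, 0.989, -0.142, 0.4], [-1.0, -0.031, -0.001, 0.033], [-0.006, 0.142, 0.99, 1.288], [0.0, 0.0, 0.0, 1.0]]
stand [(0.68, [341.9, 167.3])]
pivot [(0.93, [333.1, 134.8])]
gauge_tip [(0.64, [343.7, 166.7])]
ring_mid [(0.62, [348.5, 185.8])]
ring_top [(0.65, [351.2, 181.9])]
tappet [(0.65, [355.0, 244.9]), (0.56, [353.8, 160.7]), (0.53, [387.3, 241.7])]
collar [(0.58, [252.4, 202.3]), (0.57, [328.2, 168.8])]
piston [(0.62, [256.4, 201.7])]
tin [(0.63, [425.1, 155.1]), (0.36, [352.5, 184.0])]
```

View pics/scene0.png

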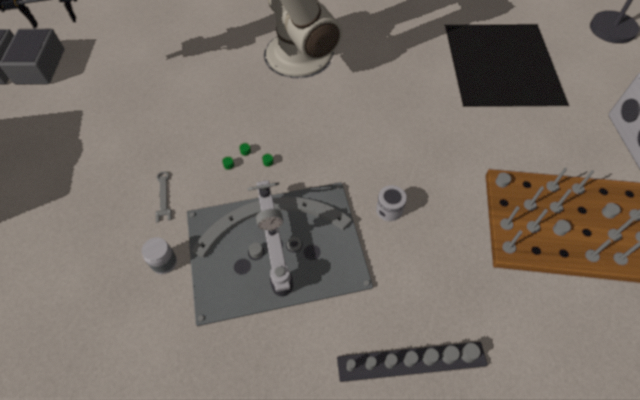

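View pics/top0.png

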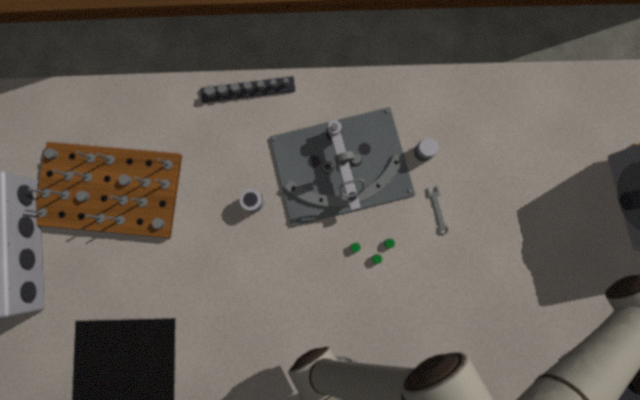

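```bash
python3 - <<'E'
from h import *
for n,a,b in [('ring_mid',(263.3,186),(348.5,185.8)),('ring_top',(262,184.7),(351.2,181.9)),('pivot',(286.2,287.3),(333.1,134.8)),('gtip',(273,237.7),(343.7,166.7)),('tappet',(256.1,252.9),(353.8,160.7)),('collar',(293.1,242.2),(328.2,168.8)),('stand',(276.8,248.9),(341.9,167.3)),('tin',(162.4,264.8),(425.1,155.1)),('piston',(391,210.4),(256.4,201.7))]:
    p,e=tri(a,b);print(n,p.round(4),round(e,4))
import cv2
for c,(x,y,w,h) in {'scene':(150,110,260,200),'top':(220,100,240,170)}.items():
    im=cv2.imread(f'pics/{c}0.png')[y:y+h,x:x+w];cv2.imwrite(f'pics/{c}0z.png',cv2.resize(im,None,fx=3,fy=3,interpolation=cv2.INTER_CUBIC))
E
```

```text
ring_mid [ 0.5879 -0.0535  0.1327] 0.0092
ring_top [ 0.5955 -0.0571  0.1488] 0.0031
pivot [ 0.7714 -0.0132  0.002 ] 0.0067
gtip [ 0.6627 -0.0431  0.0312] 0.0017
tappet [ 0.687  -0.0803  0.0027] 0.0051
collar [0.6625 0.0025 0.008 ] 0.0
stand [ 0.6699 -0.0389 -0.012 ] 0.004
tin [ 0.7039 -0.3062 -0.0249] 0.0012
piston [ 0.5694  0.2331 -0.0058] 0.0131
```

View pics/scene0z.png

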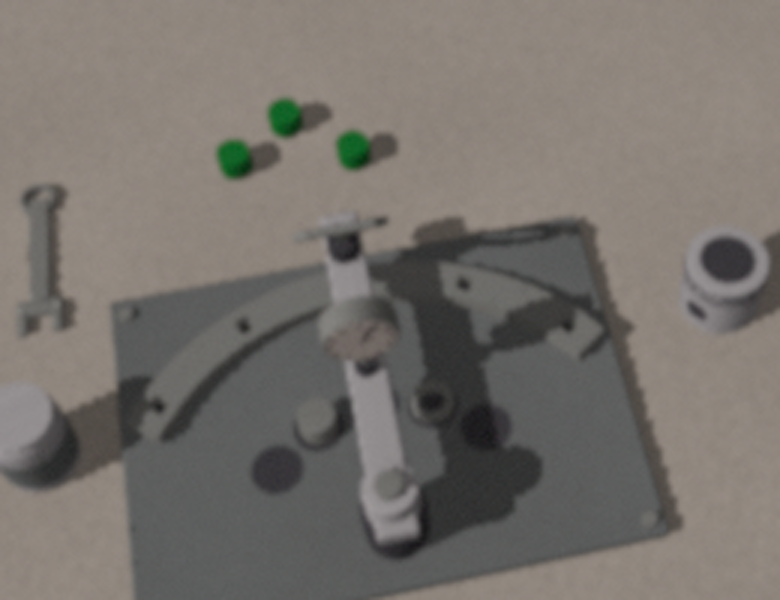

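View pics/top0z.png

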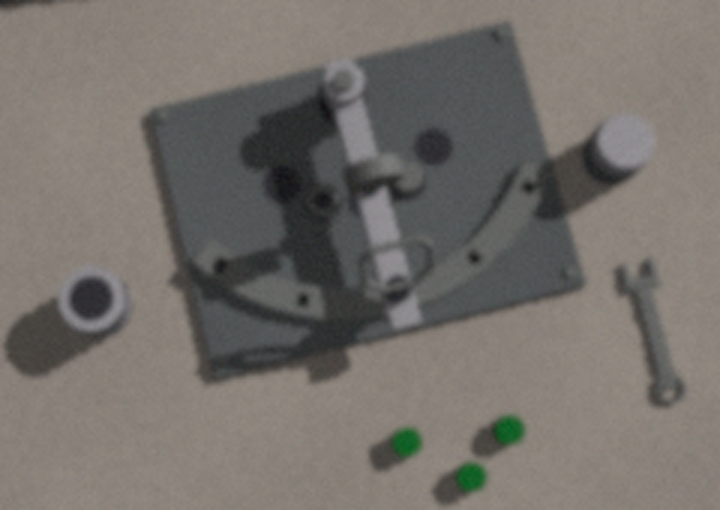

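```bash
timeout 20 python3 -m inch --help | head -40; cat >> h.py <<'E'
def moveto(P,yaw=None):
    s=sense();R=np.array(s['ee_rot']);d=R.T@(np.array(P)-np.array(s['tcp_pos']))*100
    return d.round(2)
E
python3 - <<'E'
from h import *
from scipy.optimize import least_squares
A={'top':(220,100),'scene':(150,110)}
def hole(a,r=.21):a=np.radians(a);return [.105-r*np.cos(a),r*np.sin(a)]
obs=[]
for px,l in [((510,22),(.145,-.195)),((148,108),(.145,.195)),((205,380),(-.145,.195)),((583,288),(-.145,-.195))]: obs.append(('top',px,(*l,.012)))
for px,a in [((221,266),50),((303,300),25),((474,258),-25),((530,187),-50)]: obs.append(('top',px,(*hole(a),.026)))
for px,a in [((155,405),-50),((243,326),-25),((463,285),25),((567,325),50)]: obs.append(('scene',px,(*hole(a),.026)))
for px,l in [((112,303),(-.145,-.195)),((582,220),(-.145,.195)),((668,533),(.145,.195))]: obs.append(('scene',px,(*l,.012)))
def W(q,l):
    c,s=np.cos(q[2]),np.sin(q[2]);return [q[0]+c*l[0]-s*l[1],q[1]+s*l[0]+c*l[1],l[2]]
def f(q):
    r=[]
    for c,px,l in obs:
        p=np.array(px)/3+A[c];r+=list(proj(c,W(q,l))[0]-p)
    return np.array(r)
s=least_squares(f,[.67,-.04,.2],loss='soft_l1');q=s.x
print(q,np.degrees(q[2]));print(f(q).reshape(-1,2).round(1).tolist())
for n,l in dict(pivot=(.105,0,0),mid=(.105-.194,0,.127),top=(.105-.18,0,.147),bot=(.105-.21,0,.104)).items():
    w=W(q,l);print(n,np.round(w,4),proj('scene',w)[0].round(1),proj('top',w)[0].round(1))
print(moveto([.42,-.2,.3]))
E
```

```text
[ 0.67178515 -0.03991185  0.20697576] 11.85883723581465
[[1.1, -0.6], [0.3, -0.8], [2.4, -0.7], [1.4, -0.2], [-0.8, -2.7], [-0.6, -1.9], [-0.4, -1.7], [-0.8, -1.0], [0.9, -1.0], [0.4, -0.9], [0.7, -0.7], [0.5, 0.1], [-1.1, -3.2], [-1.9, -3.3], [0.0, -1.2]]
pivot [ 0.7745 -0.0183  0.    ] [282.4 289.1] [333.6 134.1]
mid [ 0.5847 -0.0582  0.127 ] [263.6 186.2] [351.8 187. ]
top [ 0.5984 -0.0553  0.147 ] [263.6 186.3] [351.  180.9]
bot [ 0.569  -0.0615  0.104 ] [263.8 186.1] [352.6 193.7]
[-36.54  33.71  -7.74]invalid input: not JSON, or not a number
```

```bash
python3 -m inch '[{"fingers":8.7,"delta_pos":[-9,8,-8],"spin":0},{"fingers":8.7,"delta_pos":[-36.5,33.7,-8],"spin":0},{"fingers":8.7,"delta_pos":[-36.5,33.7,-8],"spin":0},{"fingers":8.7,"delta_pos":[-36.5,33.7,-8],"spin":0},{"fingers":8.7,"delta_pos":[-36.5,33.7,-8],"spin":0},{"fingers":8.7,"delta_pos":[-36.5,33.7,-8],"spin":0},{"fingers":8.7,"delta_pos":[-36.5,33.7,-8],"spin":0},{"fingers":8.7,"delta_pos":[-36.5,33.7,-8],"spin":0},{"fingers":8.7,"delta_pos":[-36.5,33.7,-8],"spin":0},{"fingers":8.7,"delta_pos":[-36.5,33.7,-8],"spin":0},{"fingers":8.7,"delta_pos":[-36.5,33.7,-8],"spin":0}]'
python3 - <<'E'
from h import *
s=sense();print(s['time_s'],np.round(s['tcp_pos'],4),np.round(s['ee_rot'],3).tolist(),np.round(s['joints'],1))
for c in('scene','top'):
    snap(c,c+'1.png');p=proj(c,s['tcp_pos'])[0];print(p)
    im=cv2.imread(f'pics/{c}1.png');x,y=[int(max(0,v)) for v in (p-[100,75])];im=im[y:y+150,x:x+200];cv2.imwrite(f'pics/{c}1z.png',cv2.resize(im,None,fx=4,fy=4,interpolation=cv2.INTER_CUBIC))
E
```

```text
time_s: 2.1
tcp_pos: [0.4222, -0.197, 0.3035]
ee_rot: [[-0.974, -0.227, 0.003], [-0.227, 0.974, -0.0], [-0.003, -0.001, -1.0]]
wrist_force: [-0.1, -0.5, 0.1]
gripper_width: 1.0
2.1 [ 0.4222 -0.197   0.3035] [[-0.974, -0.227, 0.003], [-0.227, 0.974, -0.0], [-0.003, -0.001, -1.0]] [ -5.    3.1 -12.6  -0.  -74.1 -71.9]
[192.47005078  73.95121129]
[420.25705772 242.43449459]
```

View pics/scene1z.png

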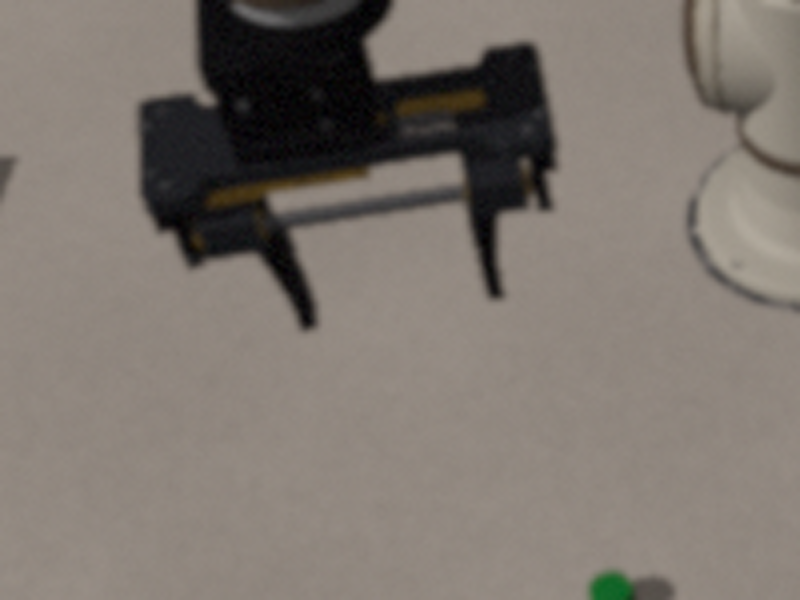

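View pics/top1z.png

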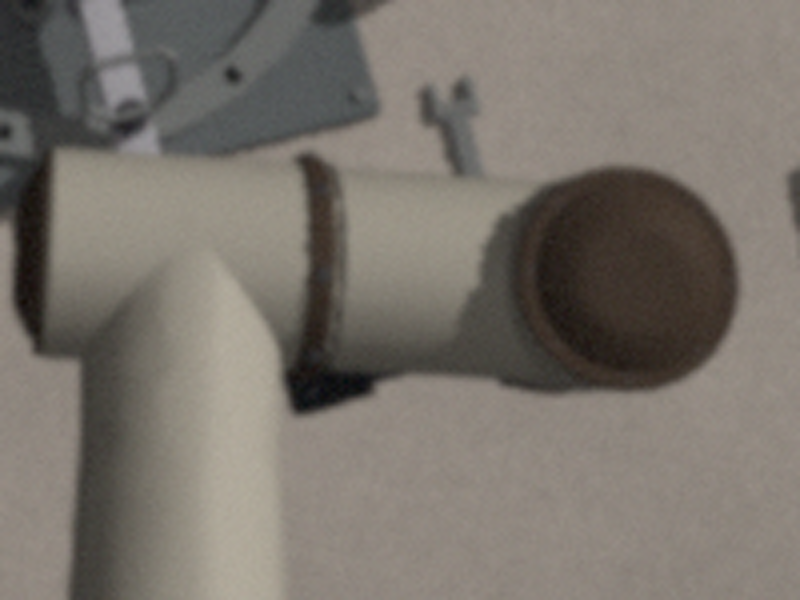

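View pics/scene1.png

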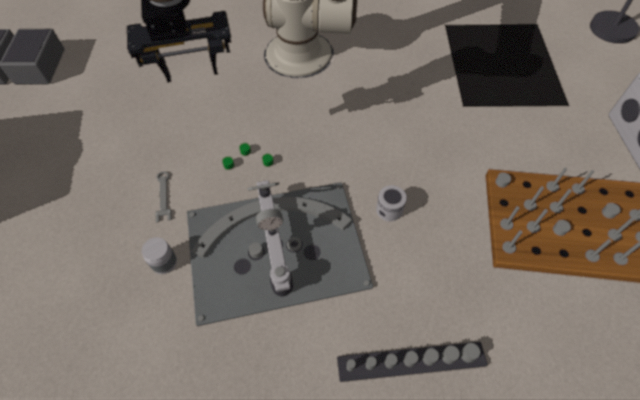

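```bash
python3 -m inch '[{"fingers":0,"delta_pos":[-65,0,-12],"spin":0},{"fingers":0,"delta_pos":[-65,0,-12],"spin":0},{"fingers":0,"delta_pos":[-65,0,-12],"spin":0},{"fingers":0,"delta_pos":[-65,0,-12],"spin":0},{"fingers":0,"delta_pos":[-65,0,-12],"spin":0},{"fingers":0,"delta_pos":[-65,0,-12],"spin":0},{"fingers":0,"delta_pos":[-65,0,-12],"spin":0},{"fingers":0,"delta_pos":[-65,0,-12],"spin":0},{"fingers":0,"delta_pos":[-65,0,-12],"spin":0},{"fingers":0,"delta_pos":[-65,0,-12],"spin":0},{"fingers":0,"delta_pos":[-65,0,-12],"spin":0},{"fingers":0,"delta_pos":[-65,0,-12],"spin":0},{"fingers":0,"delta_pos":[-65,0,-12],"spin":0},{"fingers":0,"delta_pos":[-65,0,-12],"spin":0}]'
python3 - <<'E'
from h import *
s=sense();print(np.round(s['joints'],1),np.round(s['wrist_force'],1))
E
```

```text
time_s: 3.6
tcp_pos: [0.877, -0.0612, 0.3463]
ee_rot: [[-0.975, -0.22, 0.04], [-0.22, 0.975, -0.005], [-0.038, -0.014, -0.999]]
wrist_force: [-0.4, -0.4, 1.2]
gripper_width: 0.005
[   6.7   56.1   80.7    0.6 -112.3  -83.7] [-0.4 -0.4  1.2]
```

```bash
python3 -m inch '[{"fingers":0,"delta_pos":[-30,0,0],"spin":0},{"fingers":0,"delta_pos":[-30,0,0],"spin":0},{"fingers":0,"delta_pos":[-30,0,0],"spin":0},{"fingers":0,"delta_pos":[-30,0,0],"spin":0},{"fingers":0,"delta_pos":[-30,0,0],"spin":0}]'
python3 - <<'E'
from h import *
s=sense();print(np.round(s['joints'],1),np.round(s['joint_velocities'],1))
E
```

```text
time_s: 4.1
tcp_pos: [0.9241, -0.0142, 0.2792]
ee_rot: [[-0.973, -0.22, 0.073], [-0.222, 0.975, -0.007], [-0.069, -0.023, -0.997]]
wrist_force: [0.4, -0.4, 0.2]
gripper_width: 0.003
[   9.4   60.6   80.7    1.1 -106.   -86.3] [ 2.9  5.3  0.1  0.4  5.8 -3.2]
```

```bash
python3 -m inch '[{"fingers":0,"delta_pos":[12,0,-6],"spin":0},{"fingers":0,"delta_pos":[12,0,-6],"spin":0},{"fingers":0,"delta_pos":[12,0,-6],"spin":0},{"fingers":0,"delta_pos":[12,0,-6],"spin":0}]'
python3 - <<'E'
from h import *
s=sense();print(np.round(s['joints'],1),np.round(s['joint_velocities'],1))
E
```

```text
time_s: 4.5
tcp_pos: [0.7993, -0.0428, 0.3367]
ee_rot: [[-0.973, -0.219, 0.077], [-0.22, 0.975, -0.009], [-0.073, -0.025, -0.997]]
wrist_force: [0.5, 0.1, 2.2]
gripper_width: 0.005
[  8.9  36.9  40.6   1.2 -89.4 -86.2] [ -0.4 -19.6 -26.3  -0.6  10.9   0.5]
```

```bash
cat > t.py <<'E'
from h import *
s=sense();j=np.array(s['joints']);R=np.array(s['ee_rot'])
print(round(s['time_s'],2),j.round(1),np.round(s['tcp_pos'],3),'z',R[:,2].round(3),'tilt',round(j[4]+90-j[1]+j[2],1))
E
python3 -m inch '[{"fingers":0,"delta_pos":[-10,0,-10],"spin":0},{"fingers":0,"delta_pos":[-10,0,-10],"spin":0},{"fingers":0,"delta_pos":[-10,0,-10],"spin":0}]' >/dev/null; python3 t.py
python3 -m inch '[{"fingers":0,"delta_pos":[-5,0,-1],"spin":0}]'>/dev/null; python3 t.py
python3 -m inch '[{"fingers":0,"delta_pos":[-5,0,-1],"spin":0}]'>/dev/null; python3 t.py
python3 -m inch '[{"fingers":0,"delta_pos":[-3,0,-4],"spin":0}]'>/dev/null; python3 t.py
```

```text
4.8 [   9.7   51.6   79.2    1.5 -112.6  -86.3] [ 0.857 -0.023  0.406] z [ 0.09  -0.009 -0.996] tilt 5.0
4.9 [  10.4   53.    80.7    2.1 -111.3  -86.9] [ 0.872 -0.013  0.397] z [ 0.114 -0.014 -0.993] tilt 6.3
5.0 [  11.2   53.8   80.6    2.4 -109.   -87.5] [0.888 0.    0.388] z [ 0.142 -0.013 -0.99 ] tilt 7.9
5.1 [  11.9   52.5   80.4    2.9 -109.   -87.9] [0.882 0.008 0.406] z [ 0.16  -0.015 -0.987] tilt 8.8
```

```bash

python3 -m inch '[{"fingers":0,"delta_pos":[-2,26,0],"spin":0},{"fingers":0,"delta_pos":[-2,26,0],"spin":0},{"fingers":0,"delta_pos":[-2,26,0],"spin":0},{"fingers":0,"delta_pos":[-2,26,0],"spin":0},{"fingers":0,"delta_pos":[-2,26,0],"spin":0},{"fingers":0,"delta_pos":[-2,26,0],"spin":0}]' >/dev/null; python3 t.py
python3 -m inch '[{"fingers":0,"delta_pos":[-5,0,0],"spin":0}]'>/dev/null; python3 t.py
python3 -m inch '[{"fingers":0,"delta_pos":[-5,0,0],"spin":0}]'>/dev/null; python3 t.py
python3 -m inch '[{"fingers":0,"delta_pos":[-5,0,0],"spin":0}]'>/dev/null; python3 t.py
python3 -m inch '[{"fingers":0,"delta_pos":[-5,0,0],"spin":0}]'>/dev/null; python3 t.py
```

```text
5.7 [  30.2   53.    80.4    5.9 -108.9 -104.8] [0.84  0.271 0.408] z [ 0.175 -0.01  -0.984] tilt 8.6
5.8 [  29.7   54.    80.7    6.4 -106.5 -104.3] [0.858 0.269 0.398] z [ 0.203 -0.006 -0.979] tilt 10.1
5.9 [  29.1   55.    80.7    6.6 -103.9 -103.9] [0.877 0.268 0.385] z [ 0.23   0.    -0.973] tilt 11.8
6.0 [  28.7   55.8   80.7    7.  -101.3 -103.6] [0.894 0.268 0.377] z [ 0.259  0.007 -0.966] tilt 13.5
6.1 [  28.4   56.5   80.7    7.3  -98.9 -103.4] [0.909 0.268 0.37 ] z [ 0.288  0.013 -0.958] tilt 15.2
```

```bash

for i in 1; do
python3 -m inch '[{"fingers":0,"delta_pos":[-4,3,-0.5],"spin":0}]'>/dev/null; python3 t.py
python3 -m inch '[{"fingers":0,"delta_pos":[-4,3,-0.5],"spin":0}]'>/dev/null; python3 t.py
python3 -m inch '[{"fingers":0,"delta_pos":[-4,3,-0.5],"spin":0}]'>/dev/null; python3 t.py
python3 -m inch '[{"fingers":0,"delta_pos":[-4,3,-0.5],"spin":0}]'>/dev/null; python3 t.py
done
```

```text
6.2 [  29.9   57.    80.7    8.1  -97.2 -105. ] [0.913 0.292 0.367] z [ 0.313  0.018 -0.95 ] tilt 16.5
6.3 [  31.7   57.4   80.7    8.9  -95.5 -106.6] [0.912 0.323 0.366] z [ 0.338  0.027 -0.941] tilt 17.8
6.4 [  33.4   57.8   80.7    9.8  -93.7 -108. ] [0.912 0.35  0.366] z [ 0.363  0.036 -0.931] tilt 19.2
6.5 [  34.9   58.1   80.7   10.6  -92.  -109.5] [0.912 0.377 0.365] z [ 0.387  0.046 -0.921] tilt 20.5
```

```bash

python3 -m inch '[{"fingers":0,"delta_pos":[-4.7,1.5,-0.5],"spin":0}]'>/dev/null
python3 -m inch '[{"fingers":0,"delta_pos":[-4.7,1.5,-0.5],"spin":0}]'>/dev/null
python3 -m inch '[{"fingers":0,"delta_pos":[-4.7,1.5,-0.5],"spin":0}]'>/dev/null; python3 t.py
python3 -m inch '[{"fingers":0,"delta_pos":[-4.7,1.5,-0.5],"spin":0}]'>/dev/null
python3 -m inch '[{"fingers":0,"delta_pos":[-4.7,1.5,-0.5],"spin":0}]'>/dev/null
python3 -m inch '[{"fingers":0,"delta_pos":[-4.7,1.5,-0.5],"spin":0}]'>/dev/null; python3 t.py
python3 -m inch '[{"fingers":0,"delta_pos":[-4.7,1.5,-0.5],"spin":0}]'>/dev/null
python3 -m inch '[{"fingers":0,"delta_pos":[-4.7,1.5,-0.5],"spin":0}]'>/dev/null; python3 t.py
```

```text
6.8 [  36.4   58.5   80.7   12.4  -86.6 -110.8] [0.928 0.407 0.377] z [ 0.468  0.078 -0.881] tilt 25.6
7.1 [  37.7   58.2   80.7   14.3  -81.8 -112. ] [0.938 0.433 0.401] z [ 0.544  0.111 -0.832] tilt 30.6
7.3 [  38.5   57.7   80.7   15.6  -79.  -112.9] [0.941 0.449 0.423] z [ 0.591  0.132 -0.796] tilt 34.0
```

```bash
python3 - <<'E'
from h import *
s=sense();print(np.round(s['ee_rot'],3).tolist());print(moveto([.50,-.075,.26]))
E
```

```text
[[-0.771, -0.237, 0.591], [-0.197, 0.972, 0.132], [-0.605, -0.014, -0.796]]
[ 54.18 -40.27 -20.02]
```

```bash
python3 -m inch '[{"fingers":0,"delta_pos":[54.2,-40.3,-20],"spin":0},{"fingers":0,"delta_pos":[54.2,-40.3,-20],"spin":0},{"fingers":0,"delta_pos":[54.2,-40.3,-20],"spin":0},{"fingers":0,"delta_pos":[54.2,-40.3,-20],"spin":0},{"fingers":0,"delta_pos":[54.2,-40.3,-20],"spin":0},{"fingers":0,"delta_pos":[54.2,-40.3,-20],"spin":0},{"fingers":0,"delta_pos":[54.2,-40.3,-20],"spin":0},{"fingers":0,"delta_pos":[54.2,-40.3,-20],"spin":0},{"fingers":0,"delta_pos":[54.2,-40.3,-20],"spin":0},{"fingers":0,"delta_pos":[54.2,-40.3,-20],"spin":0},{"fingers":0,"delta_pos":[54.2,-40.3,-20],"spin":0},{"fingers":0,"delta_pos":[54.2,-40.3,-20],"spin":0},{"fingers":0,"delta_pos":[54.2,-40.3,-20],"spin":0},{"fingers":0,"delta_pos":[54.2,-40.3,-20],"spin":0},{"fingers":0,"delta_pos":[54.2,-40.3,-20],"spin":0},{"fingers":0,"delta_pos":[54.2,-40.3,-20],"spin":0}]' ; python3 t.py
cat > v.py <<'E'
import sys
from h import *
n=sys.argv[1]
for c,z in(('scene',4),('top',4)):
    im=snap(c,f'{c}{n}.png');p=proj(c,[.6,-.06,.13])[0]
    x,y=[int(max(0,v)) for v in (p-[80,65])];im=im[y:y+130,x:x+160,::-1];cv2.imwrite(f'pics/{c}{n}z.png',cv2.resize(im,None,fx=z,fy=z,interpolation=cv2.INTER_CUBIC))
    t=proj(c,sense()['tcp_pos'])[0];print(c,'off',x,y,'tcp in zoom',(t-[x,y])*z)
E
python3 v.py 2
```

```text
time_s: 8.9
tcp_pos: [0.4979, -0.077, 0.2617]
ee_rot: [[-0.771, -0.237, 0.591], [-0.197, 0.971, 0.132], [-0.606, -0.015, -0.796]]
wrist_force: [0.2, -1.0, -0.4]
gripper_width: 0.007
8.9 [  7.7  -6.6 -34.7  -7.1 -24.8 -78.3] [ 0.498 -0.077  0.262] z [ 0.591  0.132 -0.796] tilt 37.0
scene off 182 126 tcp in zoom [269.17254731 -46.80674101]
top off 272 116 tcp in zoom [374.20445056 389.06478011]
```

View pics/scene2z.png

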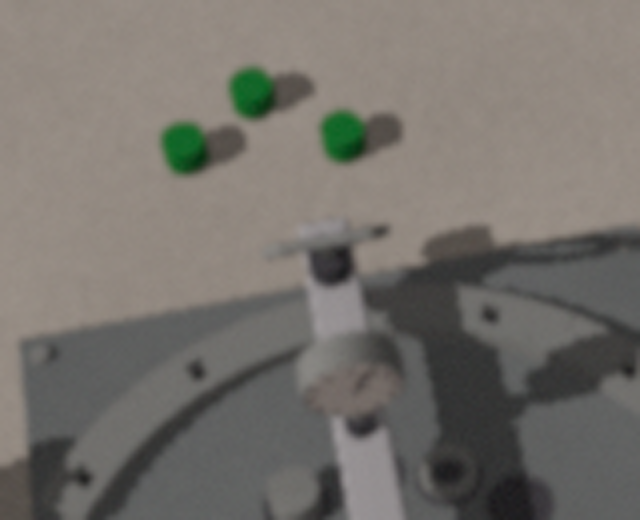

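View pics/top2z.png

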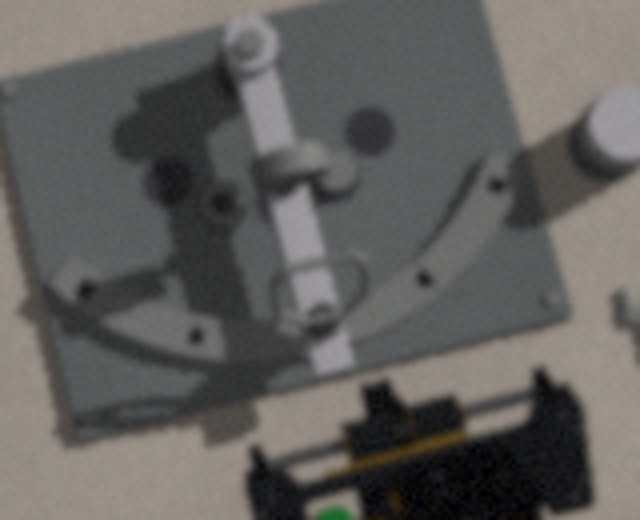

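```bash
python3 - <<'E'
from h import *
m=np.array([.5847,-.0582,.127]);d=np.array(sense()['ee_rot'])[:,2]
for k in(-.05,-.01,.02): print(k,m+k*d,moveto(m+k*d))
E
```

```text
-0.05 [ 0.55513347 -0.06467965  0.16679742] [ 1.03  0.13 11.13]
-0.01 [ 0.57878669 -0.05949593  0.13495948] [ 1.03  0.13 15.13]
0.02 [ 0.59652661 -0.05560814  0.11108103] [ 1.03  0.13 18.13]
```

```bash
python3 -m inch '[{"fingers":0,"delta_pos":[1.0,0.1,5],"spin":0},{"fingers":0,"delta_pos":[1.0,0.1,9],"spin":0},{"fingers":0,"delta_pos":[1.0,0.1,11],"spin":0},{"fingers":0,"delta_pos":[1.0,0.1,12.5],"spin":0},{"fingers":0,"delta_pos":[1.0,0.1,14],"spin":0},{"fingers":0,"delta_pos":[1.0,0.1,15],"spin":0},{"fingers":0,"delta_pos":[1.0,0.1,15],"spin":0}]';python3 v.py 3
```

```text
time_s: 9.7
tcp_pos: [0.5817, -0.0575, 0.1351]
ee_rot: [[-0.772, -0.238, 0.589], [-0.198, 0.971, 0.133], [-0.604, -0.014, -0.797]]
wrist_force: [-0.3, -0.0, 1.2]
gripper_width: 0.006
scene off 182 126 tcp in zoom [326.34132802 226.70015593]
top off 272 116 tcp in zoom [319.46476653 287.55308022]
```

View pics/scene3z.png

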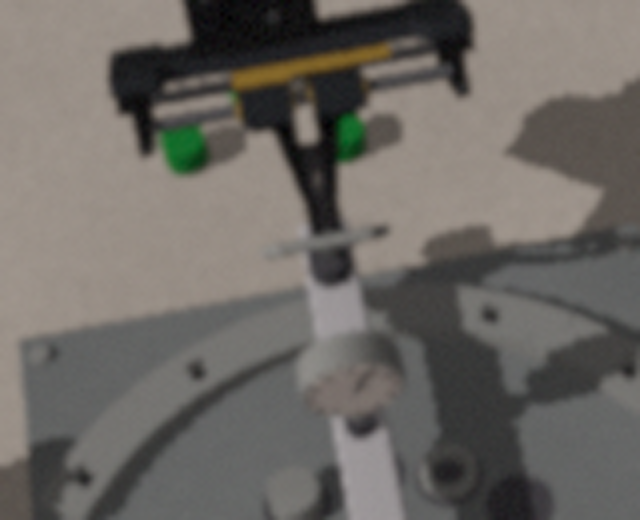

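View pics/top3z.png

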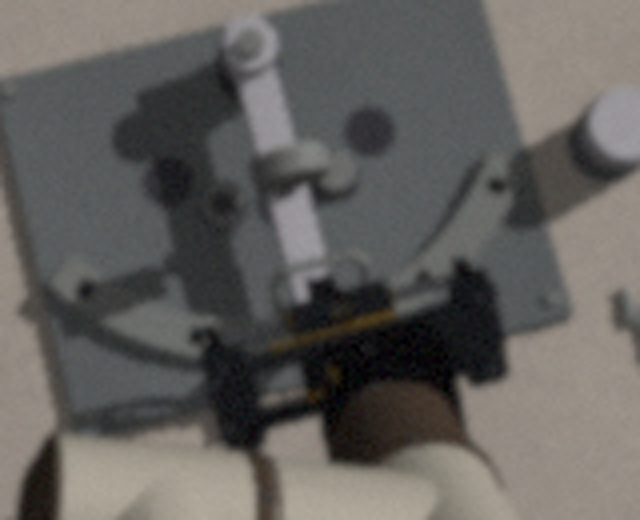

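```bash
python3 -m inch '[{"fingers":0,"delta_pos":[0,0,1.5],"spin":0},{"fingers":0,"delta_pos":[0,0,3],"spin":0},{"fingers":0,"delta_pos":[0,0,3.4],"spin":0},{"fingers":0,"delta_pos":[0,0,3.4],"spin":0},{"fingers":0,"delta_pos":[-0.7,0,3.4],"spin":0},{"fingers":0,"delta_pos":[-0.7,0,3.4],"spin":0}]'
python3 -m inch '[{"fingers":0,"delta_pos":[-0.4,0,0],"spin":0},{"fingers":0,"delta_pos":[-0.4,0,0],"spin":0}]'
python3 -m inch '[{"fingers":0,"delta_pos":[-0.3,0,0],"spin":0},{"fingers":0,"delta_pos":[-0.3,0,0],"spin":0}]'
```

```text
time_s: 10.4
tcp_pos: [0.6058, -0.0537, 0.1137]
ee_rot: [[-0.772, -0.241, 0.588], [-0.199, 0.97, 0.137], [-0.604, -0.011, -0.797]]
wrist_force: [-0.5, -0.7, -0.6]
gripper_width: 0.007
time_s: 10.6
tcp_pos: [0.6065, -0.053, 0.1137]
ee_rot: [[-0.776, -0.24, 0.584], [-0.197, 0.971, 0.138], [-0.6, -0.009, -0.8]]
wrist_force: [-4.8, -0.7, -0.1]
gripper_width: 0.004
time_s: 10.8
tcp_pos: [0.6066, -0.0527, 0.1136]
ee_rot: [[-0.779, -0.24, 0.58], [-0.196, 0.971, 0.138], [-0.596, -0.007, -0.803]]
wrist_force: [-8.0, -1.3, -0.5]
gripper_width: 0.005
```

```bash
python3 v.py 4; python3 - <<'E'
from h import *
print(np.array(sense()['ee_rot']).T@[0,0,1])
E
```

```text
scene off 182 126 tcp in zoom [336.65125594 287.23754613]
top off 272 116 tcp in zoom [308.59114409 256.41035361]
[-0.59578708 -0.00670646 -0.80311442]
```

View pics/scene4z.png

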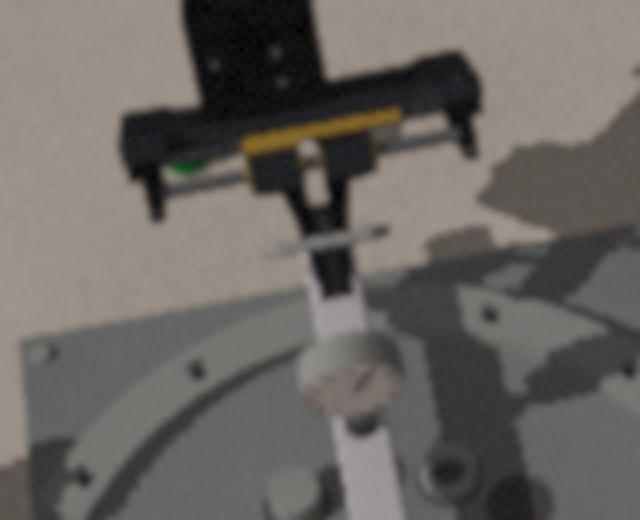

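View pics/top4z.png

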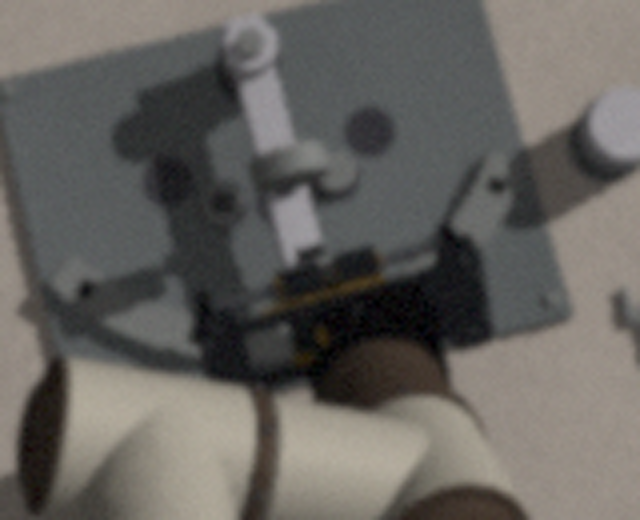

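```bash
python3 -m inch '[{"fingers":0,"delta_pos":[-0.3,0,-0.4],"spin":0},{"fingers":0,"delta_pos":[-0.6,0,-0.8],"spin":0},{"fingers":0,"delta_pos":[-0.6,0,-0.8],"spin":0}]'
python3 -m inch '[{"fingers":0,"delta_pos":[-0.3,0,-0.4],"spin":0},{"fingers":0,"delta_pos":[-0.6,0,-0.8],"spin":0},{"fingers":0,"delta_pos":[-0.6,0,-0.8],"spin":0}]'
```

```text
time_s: 11.2
tcp_pos: [0.6063, -0.0526, 0.1229]
ee_rot: [[-0.78, -0.24, 0.578], [-0.197, 0.971, 0.138], [-0.594, -0.007, -0.804]]
wrist_force: [-4.4, -1.0, -4.9]
gripper_width: 0.006
time_s: 11.5
tcp_pos: [0.6063, -0.0525, 0.133]
ee_rot: [[-0.78, -0.24, 0.578], [-0.197, 0.971, 0.137], [-0.594, -0.007, -0.804]]
wrist_force: [-6.2, -1.9, -6.0]
gripper_width: 0.005
```

```bash
python3 -m inch '[{"fingers":0,"delta_pos":[-0.2,0,-0.3],"spin":0},{"fingers":0,"delta_pos":[-0.2,0,-0.3],"spin":0}]'; python3 v.py 5; python3 - <<'E'
from h import *
for c in('scene','top'):
  for n in('ring_mid','ring_top'):
    print(c,n,[(round(r['conf'],2),(np.array(r['location'])*[640,400]).round(1).tolist()) for r in spot_point(c,n)[:2]])
for l in(0,.02):print(l,proj('scene',[.5847,-.0582,.127+l])[0])
E
```

```text
time_s: 11.7
tcp_pos: [0.6062, -0.0525, 0.1365]
ee_rot: [[-0.78, -0.24, 0.578], [-0.197, 0.971, 0.137], [-0.594, -0.007, -0.804]]
wrist_force: [-5.1, -2.0, -7.1]
gripper_width: 0.004
scene off 182 126 tcp in zoom [332.70157421 264.02941757]
top off 272 116 tcp in zoom [310.46619208 251.22078417]
scene ring_mid [(0.56, [266.0, 179.3])]
scene ring_top [(0.48, [261.9, 178.4])]
top ring_mid [(0.58, [352.2, 183.7])]
top ring_top [(0.5, [352.2, 180.7])]
0 [263.64862592 186.1714131 ]
0.02 [262.63763428 181.03380188]
```

View pics/scene5z.png

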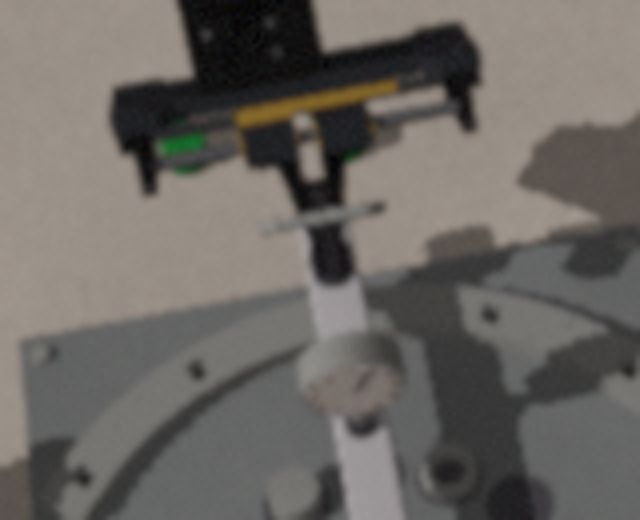

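```bash
cat > sw.py <<'E'
from h import *
s=sense();R=np.array(s['ee_rot']);P=np.array(s['tcp_pos']);d=R[:,2];piv=np.array([.7745,-.0183,0]);y0=11.86
def C(a,r=.180,z=.168):
    t=np.radians(y0-a);return piv+[-r*np.cos(t),-r*np.sin(t),z]
def b(a): t=np.radians(y0-a);return np.array([-np.sin(t),np.cos(t),0])
def n(a):
    v=np.cross(b(a),d);v/=np.linalg.norm(v);return v if v[2]>0 else -v
q=C(0)-P;L=q@d;h=q@n(0);u=q@np.cross(n(0),d)
def tcp(a):
    m=np.cross(n(a),d);return C(a)-L*d-h*n(a)-u*m
def spin(a):
    v=R.T@(-n(a));return np.degrees(np.arctan2(v[1],v[0]))
if __name__=='__main__':
    print('L,h,u',L,h,u)
    for a in(0,-3,-6,-9,-12,-15,-18,-21,-23,-25): print(a,(R.T@(tcp(a)-P)*100).round(2),round(spin(a)-spin(0),1),(tcp(a)).round(3))
E
python3 sw.py
```

```text
L,h,u -0.0305130758535809 0.012259593248159676 -0.0006144711045594788
0 [0. 0. 0.] 0.0 [ 0.606 -0.053  0.136]
-3 [ 0.01 -0.99 -0.  ] -2.4 [ 0.608 -0.062  0.136]
-6 [-0.02 -1.99  0.03] -4.8 [ 0.611 -0.072  0.136]
-9 [-0.09 -2.98  0.09] -7.3 [ 0.615 -0.081  0.136]
-12 [-0.2  -3.96  0.18] -9.7 [ 0.618 -0.09   0.136]
-15 [-0.35 -4.94  0.29] -12.1 [ 0.622 -0.099  0.136]
-18 [-0.54 -5.9   0.44] -14.6 [ 0.627 -0.108  0.136]
-21 [-0.78 -6.85  0.61] -17.1 [ 0.632 -0.117  0.136]
-23 [-0.96 -7.48  0.74] -18.8 [ 0.636 -0.122  0.136]
-25 [-1.15 -8.1   0.88] -20.5 [ 0.64  -0.128  0.136]
```

```bash
python3 -m inch '[{"fingers":0,"delta_pos":[0,-0.5,0],"spin":-1.2},{"fingers":0,"delta_pos":[0,-1,0],"spin":-2.4},{"fingers":0,"delta_pos":[0,-1.5,0],"spin":-3.6},{"fingers":0,"delta_pos":[0,-2,0.03],"spin":-4.8},{"fingers":0,"delta_pos":[-0.05,-2.5,0.06],"spin":-6},{"fingers":0,"delta_pos":[-0.1,-3,0.1],"spin":-7.3},{"fingers":0,"delta_pos":[-0.15,-3.5,0.14],"spin":-8.5},{"fingers":0,"delta_pos":[-0.2,-4,0.2],"spin":-9.7},{"fingers":0,"delta_pos":[-0.2,-4,0.2],"spin":-9.7}]';python3 v.py 6
```

```text
time_s: 12.9
tcp_pos: [0.6197, -0.091, 0.1367]
ee_rot: [[-0.727, -0.367, 0.58], [-0.357, 0.924, 0.137], [-0.586, -0.107, -0.803]]
wrist_force: [-4.8, -2.4, -6.9]
gripper_width: 0.005
scene off 182 126 tcp in zoom [259.59415906 284.87272725]
top off 272 116 tcp in zoom [365.18301654 230.35561399]
```

View pics/scene6z.png

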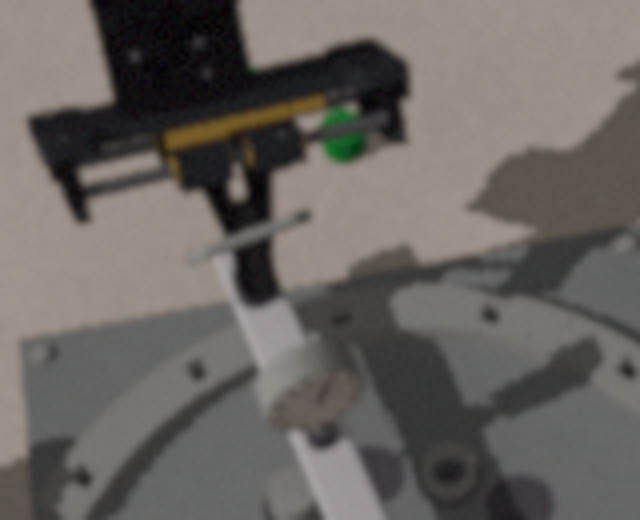

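View pics/top6z.png

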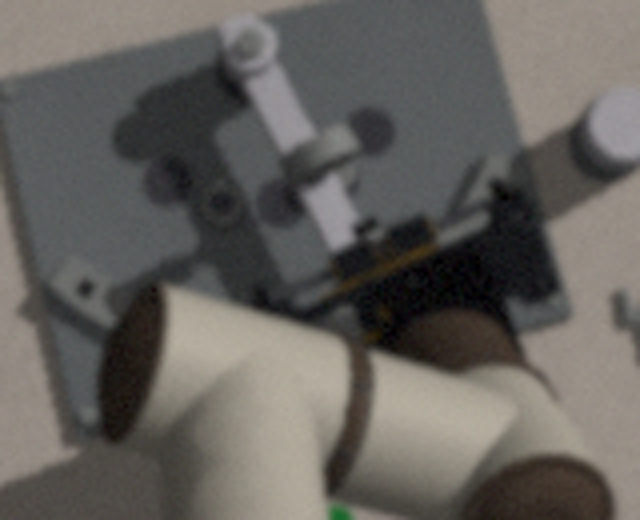

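```bash
python3 - <<'E'
import sw
from sw import *
a0=-12
q=C(a0)-P;sw.L=q@d;sw.h=q@n(a0);sw.u=q@np.cross(n(a0),d);print(sw.L,sw.h,sw.u)
for a in(-14,-16,-18,-20,-22,-23,-24,-25): print(a,(R.T@(tcp(a)-P)*100).round(2),round(spin(a)-spin(a0),1))
E
```

```text
-0.030743741645889493 0.011157349411147986 0.00030402529957975047
-14 [ 0.01 -0.66  0.07] -1.6
-16 [ 0.   -1.31  0.16] -3.3
-18 [-0.02 -1.96  0.26] -4.9
-20 [-0.07 -2.61  0.38] -6.6
-22 [-0.13 -3.26  0.5 ] -8.2
-23 [-0.17 -3.58  0.57] -9.1
-24 [-0.21 -3.9   0.64] -9.9
-25 [-0.26 -4.21  0.71] -10.8
```

```bash
python3 -m inch '[{"fingers":0,"delta_pos":[0,-0.6,0.07],"spin":-1.5},{"fingers":0,"delta_pos":[0,-1.3,0.16],"spin":-3.3},{"fingers":0,"delta_pos":[0,-1.95,0.26],"spin":-4.9},{"fingers":0,"delta_pos":[-0.07,-2.6,0.38],"spin":-6.6},{"fingers":0,"delta_pos":[-0.13,-3.25,0.5],"spin":-8.2},{"fingers":0,"delta_pos":[-0.2,-3.9,0.64],"spin":-9.9},{"fingers":0,"delta_pos":[-0.25,-4.2,0.7],"spin":-10.8},{"fingers":0,"delta_pos":[-0.25,-4.2,0.7],"spin":-10.8}]';python3 v.py 7
python3 - <<'E'
from h import *
for c in('scene','top'):
  for n in('ring_mid','ring_top','gauge_tip','tappet'):
    print(c,n,[(round(r['conf'],2),(np.array(r['location'])*[640,400]).round(1).tolist()) for r in spot_point(c,n)[:2]])
E
```

```text
time_s: 13.8
tcp_pos: [0.6424, -0.1281, 0.1385]
ee_rot: [[-0.643, -0.496, 0.583], [-0.524, 0.84, 0.137], [-0.558, -0.218, -0.801]]
wrist_force: [-4.6, -5.0, -7.8]
gripper_width: 0.009
scene off 182 126 tcp in zoom [185.70477567 319.47327194]
top off 272 116 tcp in zoom [417.73571898 195.89682653]
scene ring_mid [(0.51, [223.8, 194.6])]
scene ring_top [(0.6, [226.7, 193.2])]
scene gauge_tip [(0.93, [255.6, 246.0])]
scene tappet [(0.61, [270.2, 162.4]), (0.46, [257.4, 250.4])]
top ring_mid []
top ring_top [(0.52, [333.4, 137.1])]
top gauge_tip [(0.96, [356.3, 155.9])]
top tappet [(0.51, [374.5, 258.0]), (0.49, [353.8, 159.7])]
```

View pics/scene7z.png

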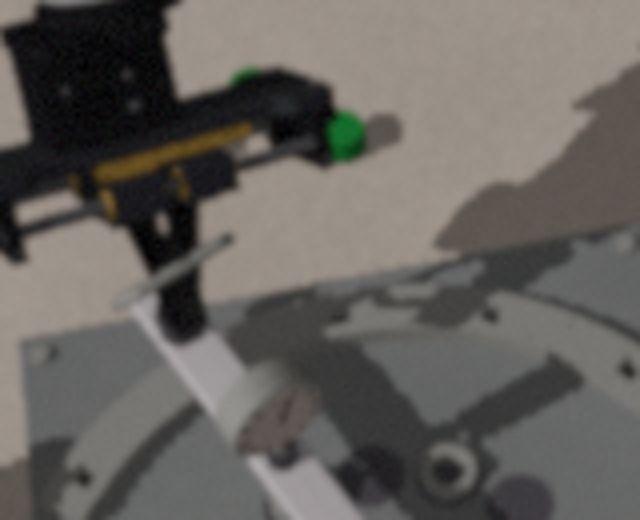

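View pics/top7z.png

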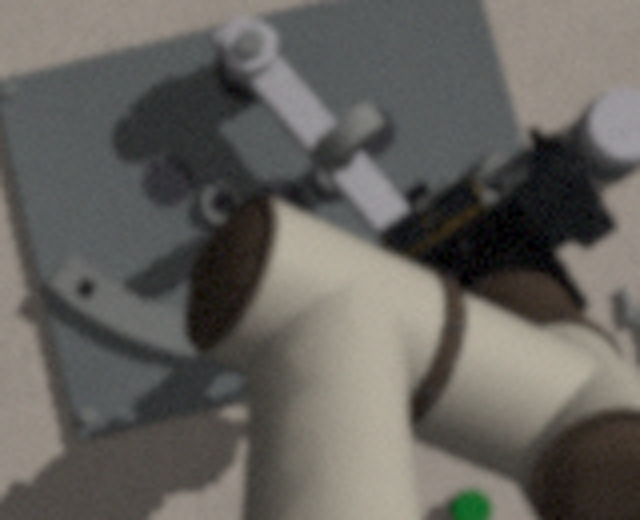

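```bash
python3 - <<'E'
from h import *
p,e=tri((255.6,246),(356.3,155.9));v=np.array([.7745,-.0183])-p[:2];print(p,e,np.linalg.norm(v),11.86-np.degrees(np.arctan2(v[1],v[0])))
# edges
A=dict(scene=(182,126),top=(272,116))
for c in A:
    im=cv2.imread(f'pics/{c}7z.png')
    for a,col in((-23,(0,0,255)),(-25,(0,255,0)),(-27,(255,0,0))):
        t=np.radians(11.86-a);u=np.array([-np.cos(t),-np.sin(t)]);w=np.array([-u[1],u[0]])
        for o in(-.015,.015):
            pts=[(*(np.array([.7745,-.0183])+u*r+w*o),.074) for r in (.03,.247)]
            q=((proj(c,pts)-A[c])*4).astype(int);cv2.line(im,tuple(map(int,q[0])),tuple(map(int,q[1])),col,1)
    cv2.imwrite(f'pics/{c}7o.png',im)
E
```

```text
[ 0.69121185 -0.08017332  0.04624246] 0.003806578970927306 0.10375559322970479 -24.748016922167864
```

View pics/scene7o.png

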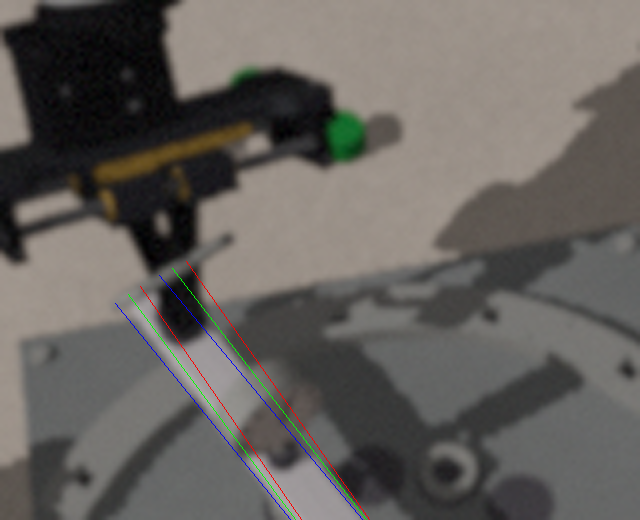

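View pics/top7o.png

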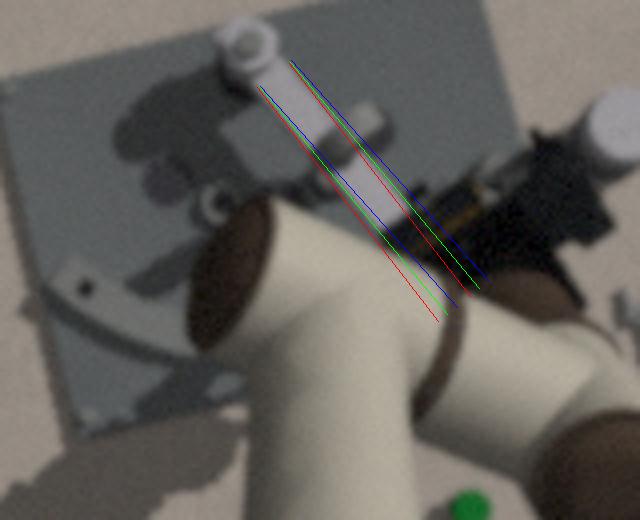

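```bash
python3 -m inch '[{"fingers":0,"delta_pos":[0.17,0.07,0.24],"spin":0},{"fingers":0,"delta_pos":[0.33,0.13,0.48],"spin":0},{"fingers":0,"delta_pos":[0.45,0.17,0.64],"spin":0},{"fingers":0,"delta_pos":[0.45,0.17,0.64],"spin":0}]'
python3 -m inch '[{"fingers":0,"delta_pos":[0.11,0.04,0.16],"spin":0},{"fingers":0,"delta_pos":[0.22,0.09,0.32],"spin":0},{"fingers":0,"delta_pos":[0.22,0.09,0.32],"spin":0}]'
python3 -m inch '[{"fingers":0,"delta_pos":[0.11,0.04,0.16],"spin":0},{"fingers":0,"delta_pos":[0.22,0.09,0.32],"spin":0},{"fingers":0,"delta_pos":[0.22,0.09,0.32],"spin":0}]'
python3 -m inch '[{"fingers":0,"delta_pos":[0.11,0.04,0.16],"spin":0},{"fingers":0,"delta_pos":[0.22,0.09,0.32],"spin":0},{"fingers":0,"delta_pos":[0.22,0.09,0.32],"spin":0}]'
```

```text
time_s: 14.7
tcp_pos: [0.6423, -0.1279, 0.1307]
ee_rot: [[-0.643, -0.496, 0.583], [-0.524, 0.84, 0.137], [-0.558, -0.218, -0.801]]
wrist_force: [-5.5, -3.2, -6.4]
gripper_width: 0.004
time_s: 15.0
tcp_pos: [0.6424, -0.128, 0.1269]
ee_rot: [[-0.643, -0.496, 0.584], [-0.524, 0.84, 0.137], [-0.558, -0.218, -0.8]]
wrist_force: [-5.8, -5.4, -6.3]
gripper_width: 0.005
time_s: 15.3
tcp_pos: [0.6424, -0.128, 0.1231]
ee_rot: [[-0.643, -0.496, 0.584], [-0.524, 0.841, 0.136], [-0.558, -0.218, -0.8]]
wrist_force: [-4.8, -4.5, -5.5]
gripper_width: 0.004
time_s: 15.6
tcp_pos: [0.6425, -0.1281, 0.1192]
ee_rot: [[-0.643, -0.496, 0.584], [-0.524, 0.84, 0.136], [-0.559, -0.219, -0.8]]
wrist_force: [-4.9, -4.2, -5.3]
gripper_width: 0.007
```

```bash
python3 -m inch '[{"fingers":0,"delta_pos":[0.11,0.04,0.16],"spin":0},{"fingers":0,"delta_pos":[0.22,0.09,0.32],"spin":0},{"fingers":0,"delta_pos":[0.22,0.09,0.32],"spin":0}]'
python3 -m inch '[{"fingers":0,"delta_pos":[0.11,0.04,0.16],"spin":0},{"fingers":0,"delta_pos":[0.22,0.09,0.32],"spin":0},{"fingers":0,"delta_pos":[0.22,0.09,0.32],"spin":0}]'
python3 -m inch '[{"fingers":0,"delta_pos":[0.3,0,0],"spin":0},{"fingers":0,"delta_pos":[0.6,0,0],"spin":0},{"fingers":0,"delta_pos":[0.6,0,0],"spin":0}]'
python3 v.py 8
python3 - <<'E'
from h import *
for a in(-24,-25,-26):
  t=np.radians(11.86-a)
  for l in (0,.012):
    w=[.7745-.194*np.cos(t),-.0183-.194*np.sin(t),.127+l];print(a,l,np.round(w,4),((proj('scene',w)[0]-[182,126])*4).round(0))
E
```

```text
time_s: 15.9
tcp_pos: [0.6426, -0.1281, 0.1154]
ee_rot: [[-0.643, -0.496, 0.584], [-0.524, 0.841, 0.136], [-0.559, -0.219, -0.8]]
wrist_force: [-5.8, -5.2, -5.5]
gripper_width: 0.001
time_s: 16.2
tcp_pos: [0.6434, -0.1284, 0.1125]
ee_rot: [[-0.641, -0.495, 0.586], [-0.525, 0.84, 0.135], [-0.56, -0.221, -0.799]]
wrist_force: [-6.8, -4.8, -2.8]
gripper_width: 0.008
time_s: 16.5
tcp_pos: [0.6424, -0.1308, 0.1113]
ee_rot: [[-0.638, -0.494, 0.591], [-0.525, 0.84, 0.136], [-0.563, -0.224, -0.795]]
wrist_force: [0.3, -0.5, 0.6]
gripper_width: 0.005
scene off 182 126 tcp in zoom [189.85099178 345.67484428]
top off 272 116 tcp in zoom [416.05357088 204.59026628]
-24 0 [ 0.6173 -0.1319  0.127 ] [187. 291.]
-24 0.012 [ 0.6173 -0.1319  0.139 ] [183. 279.]
-25 0 [ 0.6193 -0.1347  0.127 ] [182. 294.]
-25 0.012 [ 0.6193 -0.1347  0.139 ] [178. 282.]
-26 0 [ 0.6213 -0.1374  0.127 ] [176. 298.]
-26 0.012 [ 0.6213 -0.1374  0.139 ] [172. 286.]
```

View pics/scene8z.png

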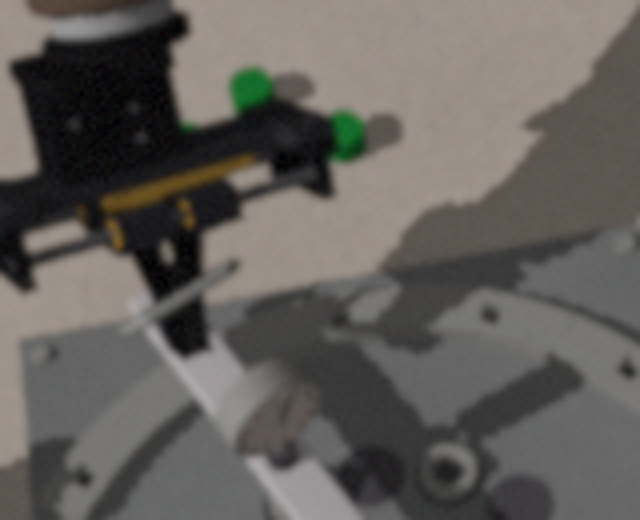

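```bash
python3 -m inch '[{"fingers":0,"delta_pos":[0.5,0,0],"spin":0},{"fingers":0,"delta_pos":[0.7,0,0],"spin":0},{"fingers":0,"delta_pos":[0.7,0,-1],"spin":0},{"fingers":0,"delta_pos":[0.7,0,-2.5],"spin":0},{"fingers":0,"delta_pos":[0.7,0,-4],"spin":0}]'
python3 -m inch '[{"fingers":0,"delta_pos":[0,0,-2],"spin":0},{"fingers":0,"delta_pos":[0,0,-5],"spin":0},{"fingers":0,"delta_pos":[0,0,-9],"spin":0},{"fingers":0,"delta_pos":[0,0,-14],"spin":0},{"fingers":0,"delta_pos":[0,0,-18],"spin":0},{"fingers":0,"delta_pos":[0,0,-20],"spin":0},{"fingers":0,"delta_pos":[0,0,-20],"spin":0}]'
python3 v.py 9;python3 - <<'E'
from h import *
for c in('scene','top'):
  for n in('ring_mid','gauge_tip','tappet','collar'):
    print(c,n,[(round(r['conf'],2),(np.array(r['location'])*[640,400]).round(1).tolist()) for r in spot_point(c,n)[:3]])
E
```

```text
time_s: 17.1
tcp_pos: [0.6118, -0.1398, 0.1385]
ee_rot: [[-0.64, -0.496, 0.587], [-0.525, 0.84, 0.137], [-0.561, -0.221, -0.798]]
wrist_force: [-0.4, 0.3, 0.7]
gripper_width: 0.004
time_s: 17.8
tcp_pos: [0.4943, -0.1678, 0.3022]
ee_rot: [[-0.636, -0.493, 0.594], [-0.526, 0.84, 0.134], [-0.565, -0.227, -0.793]]
wrist_force: [0.2, 0.6, 0.1]
gripper_width: 0.007
scene off 182 126 tcp in zoom [  82.30916338 -100.94421563]
top off 272 116 tcp in zoom [531.59319175 383.68833507]
scene ring_mid [(0.43, [227.0, 202.4])]
scene gauge_tip [(0.72, [257.3, 245.7])]
scene tappet [(0.71, [226.5, 165.6]), (0.66, [268.4, 163.7]), (0.35, [256.9, 252.7])]
scene collar [(0.66, [227.0, 200.2]), (0.44, [294.5, 244.3])]
top ring_mid [(0.58, [379.9, 171.9])]
top gauge_tip [(0.92, [357.8, 155.6]), (0.72, [327.1, 167.1])]
top tappet [(0.58, [389.6, 242.3]), (0.42, [354.4, 245.3])]
top collar [(0.38, [326.5, 168.1])]
```

View pics/scene9z.png

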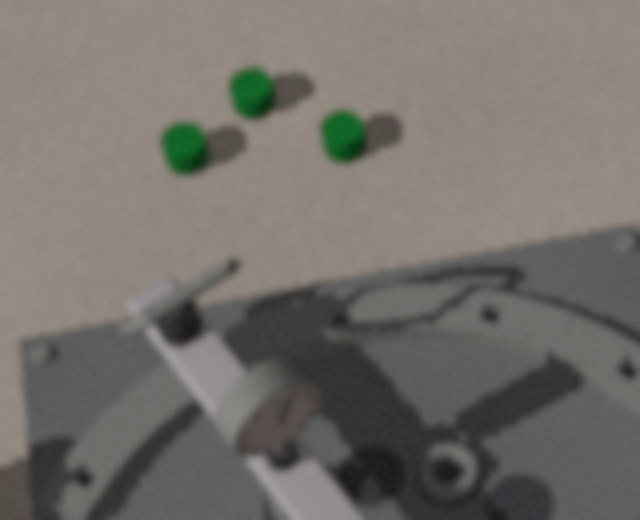

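View pics/top9z.png

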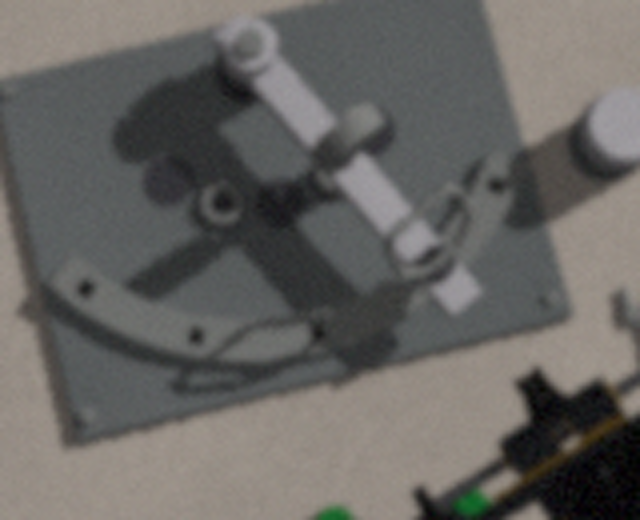

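```bash
python3 - <<'E'
from h import *
for l in(0,.012):print(((proj('top',[.6193,-.1347,.127+l])[0]-[272,116])*4).round(0),((proj('scene',[.6193,-.1347,.127+l])[0]-[182,126])*4).round(0))
print(tri((182+182/4,126+296/4),(272+428/4,116+240/4)))
E
```

```text
[427. 232.] [182. 294.]
[429. 228.] [178. 282.]
(array([ 0.6148764 , -0.13648551,  0.11832006]), np.float64(1.593447540202124e-05))
```

```bash
python3 -c "
from station import finish_job;print(finish_job())"
```

```text
the job is handed in; nothing more can be done
None
```

The swing arm is one hole round, at about −25° on the stand's −y side, where the tappet stands. The pin is home in that hole and the finger is out. I handed the job in at about 18 s.

**How it was done:** The move command cannot tilt the tool. I got the roughly 37° tilt by pushing the arm against its reach limit, well away from the stand. The shut fingertips then went through the ring, lifted the pin about 21 mm, swung the arm round, and lowered the pin before backing out.

**Last checks:**
- **Arm angle:** with the pin still lifted, triangulating the gauge tip gave −24.7°, and the arm's edges matched −25° in both pictures.
- **Pin home:** the force on the finger fell away at about the tool height where it first touched the ring. In the scene picture the ring sits within 2 pixels (4× zoom) of its predicted home position, against about 14 for a pin resting on the quadrant.
- **Robot clear:** the wrist force after backing out was under 1 N. During the job the end-of-move readings stayed around 10 N.
- **Tappet and collar:** both look to be where they were. The tappet is now mostly hidden under the arm, and the last scene picture found it only at low confidence, within a pixel of its first position.

**What disagreed:**
- The ring's triangulated height came out at 118 mm instead of 127 mm. That is too low rather than too high, so I put it down to measurement error.
- The networks also marked green look-alikes as the tappet, and I ignored those.

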